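Put the examination lenses away in their stacking case

TASK

Put the eye-examination lenses away by building up their stacking case on its dark round stand, in this order: the blue tier onto the stand, the black-ringed lens standing upright in the blue tier's tray, the green tier over it, the orange-ringed lens upright in the green tier's tray, and last the white lid on top. Each part must be fully down on the one below, and everything let go of. Leave the yellow drop bottle and the red-lidded cream jar standing where they are.

Things in the scene. Friction and masses are not known exactly. Their poses are not given: they have to be found in the camera images.
- stand_seat (a point): Fixed stand: dark steel disc, 90 mm across, 8 mm thick, with a bright boss in its middle 6 mm higher (53 mm across at its foot, tapering to 49 at its top). This point: middle of the disc's upper face (8 mm above the table), where the blue tier's lower edge comes to rest. z is up.
- blue_tier_mid (a point): Blue round loose tier, upright, 64 mm across, 38 high. Skirt open below, 27 deep, 59 across inside; 5 mm floor; shoulder 32 above underside; on top a 6 mm collar (53 across, tapering to 49; 44 inside) round a tray whose dark bottom is level with the shoulder. Skirt drops over boss or collar; lower edge rests on disc or shoulder. This point: on its axis, 19 above underside. z up.
- green_tier_mid (a point): Green tier, same shape and size as the blue one; seated on it, it stands 32 mm higher, its skirt over the blue collar. Tiers are straight-sided outside up to the shoulder. This point: on its axis, 19 mm above its underside. z is up.
- black_lens_mid (a point): Lens in a black ring, loose, upright: cylinder 36 mm across, 24 mm high, with a clear glass dome (2.5 mm more) on top. It stands in a tier's tray with room to spare, 18 mm of it above the collar, and fits inside the skirt of what comes above. This point: its centre, 12 mm above its underside. z is up.
- orange_lens_mid (a point): Lens in an orange ring, loose, upright: 30 mm across, 24 mm high, otherwise like the black one. This point: its centre, 12 mm above its underside. z is up.
- lid_knob (a point): White round lid, loose, upright: 64 mm across, hollow 27 mm skirt like the tiers' (59 mm across inside), flat top 32 mm above its underside, on it a grey round knob 24 mm across and 18 mm high (50 mm in all). The skirt drops over a tier's collar and rests on its shoulder. This point: middle of the knob, 41 mm above the lid's underside. z is up.
- drops_mid (a point): Small yellow drop bottle with a white cap, 30 mm across, 60 mm high, light and loose, standing among the other things; to be left alone. This point is at its centre, half-way up.
- cream_mid (a point): Glass cream jar with a red lid, 58 mm across, 42 mm high, loose, standing among the other things; to be left alone. This point is at its centre, half-way up.
There are look-alikes about, which are no part of the job. There is more than one size of the part that bears lid_knob; the job needs the larger.

How it is judged:
By the outcome, as a careful person would: the job done as asked, in the order asked, and still so for the second after the job is handed in, with the robot touching nothing.
It also fails if it takes over 136 s, if anything falls off the work surface, if the arm or the gripper's body presses on something with over 40 N, if the wrist force passes 120 N, or if a joint passes its speed limit or range.

ROBOT

A 6-joint arm with a two-finger parallel gripper is mounted at the origin on the work surface. World frame = base frame: x ahead of the robot, y to its left, z up, the work surface at z = 0. Lengths are in mm, angles in rad, forces in N, time in s.
With the tool pointing down it reaches from about 300 to 775 mm from the base axis. Payload 14.6 kg.
Tool frame: the origin (TCP) lies midway between the tips of the shut fingers; the grasp point (between the pads) lies 19 mm behind it (manip.hold_point_z is the distance from the TCP to the grasp point, in mm); z points along the fingers, y is the direction in which the jaws open and shut (so a half turn about z gives the same grasp; the last joint's range is limited). The gripper opens to 94 mm and grips with 3 to 60 N. Pads are 16 mm wide; open, the fingers measure 119 mm over their backs; the gripper's body (75 mm by 177 mm) begins 78 mm behind the grasp point.
Start: joints at [-1.261, 0.3, 1.521, -0, 1.321, -0.067], TCP at [202.363, -511.408, 205.446] pointing down, gripper open.
Joint ranges: [-3.03, 3.03], [-0.79, 2.21], [0.23, 2.52], [-1.04, 4.18], [0, 3.07], [-2.55, 2.55]. Speed limits (rad/s): [2.22, 2.22, 2.57, 3.14, 3.14, 3.14].

INTERFACE

Orientations are given as [roll, pitch, yaw] about the fixed x, y, z axes, in that order (R = Rz(yaw) Ry(pitch) Rx(roll)).
In Python, from cell import manip gives the robot as it stands.
- The arm moves only by the shell command python3 -m crank 'ROWS' [OPENING] [FORCE]. ROWS is JSON, a list of rows, each an object with "offset": the shift along the world's x, y, z in m, a list of three; "spin": the turn about the world's z in degrees. In form: [{"offset": [dx, dy, dz], "spin": spin}, ...]. A call has exactly 8 rows; each row is the pose to reach, as a shift and turn from the pose measured when the call began; what a row does not reach only later rows make up. A row lasts 1/12 s, in which the tool goes at most 41.7 mm and 7.16 degrees, less where a joint would pass 70% of its speed; a pose out of reach is approached as far as the arm can. A call with a gripper value outside its range is refused whole. OPENING is the opening, from 0 (shut) to 1 (fully open), set as the call begins (- or left out, the last holds). The fingers move at their own pace and stop on an object; FORCE is the grip in N (left out, the last holds). Time passes only in rows, so rows that repeat a pose let the fingers close, or fill a call up. It gives the time, the measured TCP pose, the force and the opening at its end, in the units of the state.
- manip.read_state(): the state, without advancing time (a new reading comes with each control period).
- manip.camera(name): name is "scene" or "top" or "wrist"; returns a dict with "pixels" (480x640x3 uint8, red, green, blue), "fx", "fy", "cx", "cy" (pixels), "extrinsics" (4x4, takes a point from world to camera coordinates); the wrist camera has in their place "hand_eye" (4x4, takes a point from camera to tool coordinates, whose origin is the TCP and whose axes are the flange's). Camera axes: x right, y down, z forward; pixel columns grow to the right and rows downward; lengths in mm; the calibration is good to about 2 mm. A picture is of the moment at which its call begins: read the wrist's pose just before it. There is no depth.
- manip.sign_off(): hands the job in, once; it reports no verdict.
Trained networks look in a picture, given as the dict that the camera call returned (one of the last four; its "shot" number tells which), for a name from the list of things; names that differ only in an ending like _2 or _b are one class to them, and where a whole thing is asked for, a point or a joint stands for the part that bears it (a point fixed in the world has none). Each returns a list of dicts, best first, with "conf" (0 to 1); they miss things now and then, are a little off and sometimes report something else, mostly with a low value. They report only what shows in the picture. A call takes as long as a camera call. They do not tell look-alikes from the thing itself.
- manip.search_frame(picture, name): "location" ([x, y, z] in mm, in world coordinates, good to about 4 mm: the middle of the surface that is visible of it).
- manip.masks_of(picture, name): "mask" (480x640 bool, what is visible of it).
The state is a dict: "clock": time; "joints": joint angles; "qd": joint speeds; "effort": joint torques, N m; "eef_pos": TCP position; "eef_rot": TCP orientation; "wrist_force": force on the tool from outside, world axes, zero at the start; "moment": the same for the moment, N m; "finger_gap": finger opening in mm.
Only numpy, scipy, OpenCV 4.12 (cv2) and the standard library are available. Lean on these libraries where they do the work, as an engineer would, in place of code of your own. Each camera call takes 0.05 s, during which the arm holds its last target. There are 200 camera calls.

## Working session

There is one attempt and no reset: what is moved stays moved. The work goes in short steps, Python scripts to look and compute and a shell command to move; the robot and the scene stay as the last step left them, time stands still between calls to the robot, and variables do not carry over. Pictures are saved under pics/ and viewed, about 12 in all and at most 16, crops included, and the job is handed in when it is done.

```bash
ls; mkdir -p pics
cat > h.py <<'E'
import numpy as np, cv2, json
from cell import manip
def save(p,n,crop=None,scale=1):
    im=p["pixels"][:,:,::-1]
    if crop: x0,y0,x1,y1=crop; im=im[y0:y1,x0:x1]
    if scale!=1: im=cv2.resize(im,None,fx=scale,fy=scale,interpolation=cv2.INTER_CUBIC)
    cv2.imwrite("pics/"+n,im)
def proj(p,X):
    E=np.array(p["extrinsics"]);c=E[:3,:3]@np.array(X,float)+E[:3,3]
    return np.array([p["fx"]*c[0]/c[2]+p["cx"],p["fy"]*c[1]/c[2]+p["cy"]])
def unproj(p,u,v,z):
    E=np.array(p["extrinsics"]);R=E[:3,:3];o=-R.T@E[:3,3]
    d=R.T@np.array([(u-p["cx"])/p["fx"],(v-p["cy"])/p["fy"],1.]);return o+d*(z-o[2])/d[2]
E
python3 - <<'E'
from h import *
print(manip.read_state(), manip.hold_point_z)
N=["stand_seat","blue_tier_mid","green_tier_mid","black_lens_mid","orange_lens_mid","lid_knob","drops_mid","cream_mid"]
for c in ["top","scene"]:
    p=manip.camera(c);save(p,c+"0.png")
    print(c,np.round(p["extrinsics"],2).tolist(),p["fx"])
    for n in N:
        for d in manip.search_frame(p,n): print(n,round(d["conf"],2),np.round(d["location"]),np.round(proj(p,d["location"])))
E
```

```text
pics
{'clock': 0.0, 'joints': array([-1.26062481e+00,  3.00467943e-01,  1.52156622e+00, -4.37876279e-05,
        1.32072745e+00, -6.66039525e-02]), 'qd': array([ 0.00068351,  0.00179861,  0.00022981,  0.00215089, -0.00040896,
       -0.00051126]), 'effort': array([ 2.01202478e-03, -5.31806266e+01, -3.52735126e+01,  7.08792591e-02,
        2.45158287e-02, -9.54042025e-05]), 'eef_pos': array([ 202.26169277, -511.17386983,  204.89435818]), 'eef_rot': array([-3.14042346e+00, -3.54810069e-05,  3.76786307e-01]), 'wrist_force': array([ 0.22646031, -0.82922082, -0.20360695]), 'moment': array([ 0.01179393, -0.04797727, -0.0430939 ]), 'finger_gap': 93.99599570665127} 18.8
top [[0.0, -1.0, 0.0, 14.54], [-0.98, -0.0, -0.2, 553.48], [0.2, -0.0, -0.98, 820.62], [0.0, 0.0, 0.0, 1.0]] 528.6777892709625
stand_seat 0.64 [ 454. -280.    9.] [500. 294.]
blue_tier_mid 0.93 [455.  84.  36.] [286. 292.]
green_tier_mid 0.79 [450. 276.  30.] [171. 295.]
black_lens_mid 0.64 [629.  94.  24.] [283. 193.]
orange_lens_mid 0.67 [592. -87.  23.] [386. 214.]
lid_knob 0.63 [534.  -6.  23.] [340. 247.]
drops_mid 0.7 [ 598. -248.   39.] [481. 208.]
cream_mid 0.64 [620. 286.  43.] [169. 195.]
scene [[0.72, 0.69, -0.01, -397.32], [0.57, -0.61, -0.55, -288.28], [-0.39, 0.39, -0.84, 1177.09], [0.0, 0.0, 0.0, 1.0]] 560.0317037959563
stand_seat 0.6 [ 460. -281.    8.] [158. 333.]
blue_tier_mid 0.78 [457.  77.  29.] [314. 192.]
green_tier_mid 0.71 [464. 268.  30.] [386. 137.]
black_lens_mid 0.57 [636.  89.  26.] [395. 247.]
orange_lens_mid 0.61 [598. -93.  21.] [303. 305.]
lid_knob 0.86 [ 459. -111.   35.] [236. 256.]
lid_knob 0.57 [540.  -9.  23.] [314. 251.]
drops_mid 0.91 [ 614. -247.   36.] [237. 377.]
cream_mid 0.75 [632. 278.  37.] [461. 178.]
cream_mid 0.48 [ 612. -251.   39.] [233. 377.]
```

View pics/top0.png

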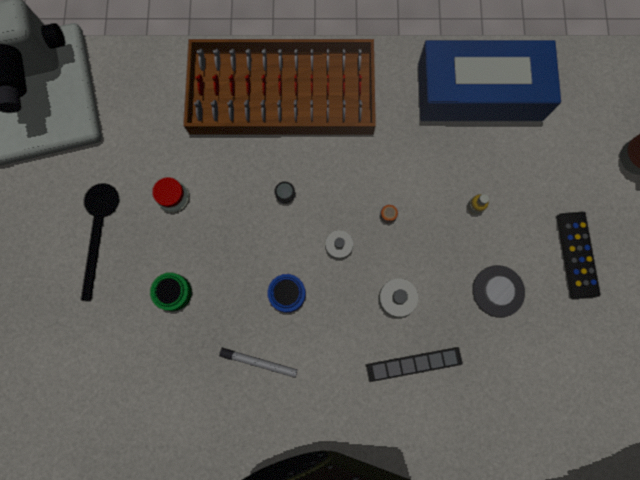

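View pics/scene0.png

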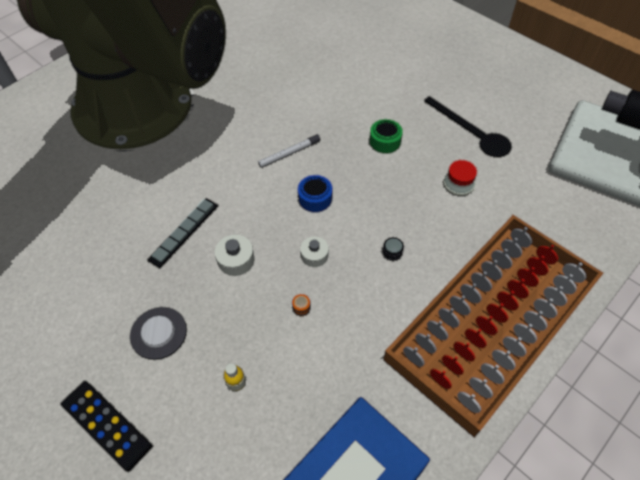

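The top view shows the blue tier at (286,292), green tier (171,292), black lens (285,192), orange lens (388,213), stand (500,291), bottle (480,204) and cream jar (169,195).

- **Lid candidates:** the larger is at (399,297) in the top view and (235,253) in the scene view. The smaller, at (340,244), is the decoy, so I choose the larger.
- **Other look-alikes:** the black occluder's spoon end at (102,200) could pass for the black lens, and the red-topped jar is one of the two to leave alone. Neither has the ring-and-dome look of a lens.

```bash
cat >> h.py <<'E'
from scipy.optimize import least_squares
from scipy.spatial.transform import Rotation as Rot
# silhouettes: list of (diameter,height) circles above the underside
TIER=[(64,0),(64,32),(53,32),(49,38)];LID=[(64,0),(64,32),(24,32),(24,50)]
BL=[(36,0),(36,24)];OR=[(30,0),(30,24)];DISC=[(90,0),(90,8)]
SH=dict(stand_seat=DISC,blue_tier_mid=TIER,green_tier_mid=TIER,black_lens_mid=BL,orange_lens_mid=OR,lid_knob=LID,drops_mid=[(30,0),(30,45)],cream_mid=[(58,0),(58,42)])
def wrist():
    s=manip.read_state();p=manip.camera("wrist")
    T=np.eye(4);T[:3,:3]=Rot.from_euler("xyz",s["eef_rot"]).as_matrix();T[:3,3]=s["eef_pos"]
    p["extrinsics"]=np.linalg.inv(T@np.array(p["hand_eye"]));return p,s
def sil(p,sh,x,y,z0):
    a=np.linspace(0,2*np.pi,60)
    P=np.array([proj(p,[x+d/2*np.cos(t),y+d/2*np.sin(t),z0+h]) for d,h in sh for t in a],np.float32)
    return cv2.convexHull(P)
def cen(h):
    m=cv2.moments(h);return np.array([m["m10"],m["m01"]])/m["m00"]
def fit(p,n,mask,z0=0,sh=None):
    sh=sh or SH[n]
    c,_=max(((c,cv2.contourArea(c)) for c in cv2.findContours(mask.astype(np.uint8),cv2.RETR_EXTERNAL,cv2.CHAIN_APPROX_NONE)[0]),key=lambda t:t[1])
    m=np.zeros(mask.shape,np.uint8);cv2.drawContours(m,[cv2.convexHull(c)],-1,1,-1)
    v,u=np.nonzero(m);t=np.array([u.mean(),v.mean()])
    x0=unproj(p,*t,z0+12)[:2]
    r=least_squares(lambda q:cen(sil(p,sh,*q,z0))-t,x0)
    return r.x,len(u)/cv2.contourArea(sil(p,sh,*r.x,z0))
E
python3 - <<'E'
from h import *
for c in ["top","scene"]:
    p=manip.camera(c);
    for n in SH:
        for d in manip.masks_of(p,n)[:2]:
            x,k=fit(p,n,d["mask"]); print(c,n,round(d["conf"],2),np.round(x,1),"area ratio",round(k,2))
p,s=wrist();print(np.round(p["hand_eye"],3).tolist(),p["fx"])
p=manip.camera("scene");a=p["pixels"][215:285,200:350][:,:,::-1]
cv2.imwrite("pics/lids.png",cv2.resize(a,None,fx=5,fy=5,interpolation=2))
E
```

```text
top stand_seat 0.84 [ 460.8 -278.2] area ratio 0.96
top blue_tier_mid 0.97 [454.7  85.1] area ratio 0.99
top green_tier_mid 0.58 [457.2 281.5] area ratio 0.95
top black_lens_mid 0.9 [633.3  91.8] area ratio 0.97
top black_lens_mid 0.52 [594.2 -91.5] area ratio 0.64
top orange_lens_mid 0.6 [595.1 -91.6] area ratio 0.91
top orange_lens_mid 0.49 [633.1  91.8] area ratio 1.27
top lid_knob 0.94 [537.6  -3.3] area ratio 0.54
top lid_knob 0.78 [ 448. -103.] area ratio 1.02
top drops_mid 0.63 [ 608.9 -246.4] area ratio 0.87
top cream_mid 0.91 [626.7 290.1] area ratio 0.86
scene stand_seat 0.83 [ 457.2 -280.4] area ratio 0.99
scene blue_tier_mid 0.79 [452.3  83.4] area ratio 0.98
scene green_tier_mid 0.75 [454.1 281. ] area ratio 1.02
scene black_lens_mid 0.68 [630.5  90.7] area ratio 0.98
scene orange_lens_mid 0.63 [591.4 -92.9] area ratio 0.92
scene orange_lens_mid 0.51 [451.8 284. ] area ratio 3.71
scene lid_knob 0.94 [ 444.6 -105.4] area ratio 0.95
scene lid_knob 0.55 [538.   -5.4] area ratio 0.56
scene drops_mid 0.78 [ 607.4 -248.6] area ratio 0.89
scene cream_mid 0.61 [625.6 288.8] area ratio 0.88
[[0.001, -0.964, -0.267, 77.578], [1.0, 0.001, -0.0, 0.524], [0.0, -0.267, 0.964, -180.021], [0.0, 0.0, 0.0, 1.0]] 420.0986871454306
```

View pics/lids.png

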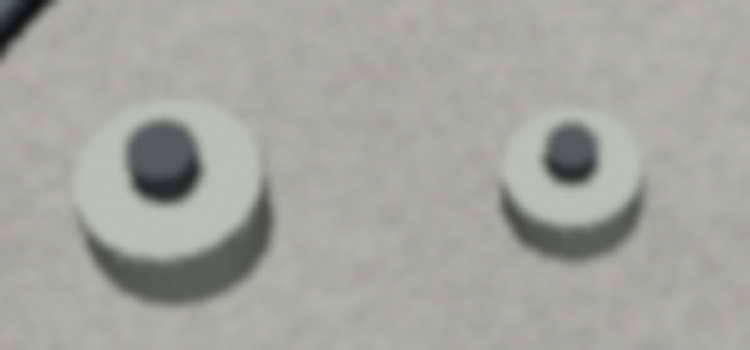

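The crop confirms it: the left lid (scene 235,253) is clearly the larger and fits the 64 mm model, with an area ratio of 1.0 against 0.55 for the other. First I go over the stand to measure it with the wrist camera.

```bash
python3 -m crank '[{"offset":[0.03,0.027,-0.01],"spin":0},{"offset":[0.06,0.054,-0.02],"spin":0},{"offset":[0.09,0.081,-0.03],"spin":0},{"offset":[0.12,0.108,-0.04],"spin":0},{"offset":[0.15,0.135,-0.05],"spin":0},{"offset":[0.18,0.162,-0.06],"spin":0},{"offset":[0.21,0.19,-0.07],"spin":0},{"offset":[0.235,0.212,-0.08],"spin":0}]' 1
python3 -m crank '[{"offset":[0.012,0.010,-0.005],"spin":0},{"offset":[0.022,0.02,-0.01],"spin":0},{"offset":[0.022,0.02,-0.01],"spin":0},{"offset":[0.022,0.02,-0.01],"spin":0},{"offset":[0.022,0.02,-0.01],"spin":0},{"offset":[0.022,0.02,-0.01],"spin":0},{"offset":[0.022,0.02,-0.01],"spin":0},{"offset":[0.022,0.02,-0.01],"spin":0}]'
cat > w.py <<'E'
import sys
from h import *
n=sys.argv[1]; p,s=wrist()
for d in manip.masks_of(p,n)[:2]:
    x,k=fit(p,n,d["mask"]);print(n,round(d["conf"],2),np.round(x,1),"ratio",round(k,2),"move mm",np.round(x-s["eef_pos"][:2],1))
print("t",round(s["clock"],2),"tcp",np.round(s["eef_pos"],1),"yaw",round(s["eef_rot"][2],3),"gap",round(s["finger_gap"],1),"F",np.round(s["wrist_force"],1))
if len(sys.argv)>2: save(p,sys.argv[2])
E
python3 w.py stand_seat w_stand.png
```

```text
clock: 2.57
eef_pos: [438.9, -297.4, 125.2]
eef_rot: [3.141, -0.0, 0.377]
wrist_force: [1.1, -1.1, -0.7]
finger_gap: 94.1
clock: 3.23
eef_pos: [460.6, -278.0, 115.5]
eef_rot: [3.141, -0.001, 0.376]
wrist_force: [-0.2, -0.1, 0.7]
finger_gap: 93.9
stand_seat 0.83 [ 457.8 -280.3] ratio 0.98 move mm [-2.8 -2.3]
t 3.23 tcp [ 460.6 -278.   115.5] yaw 0.376 gap 93.9 F [-0.2 -0.1  0.7]
```

View pics/w_stand.png

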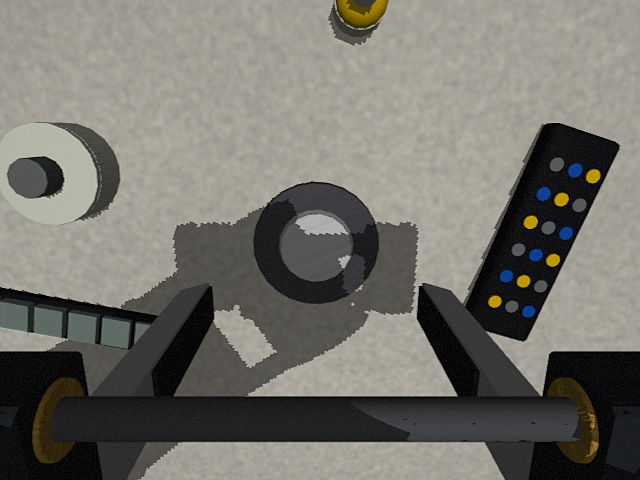

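The stand's disc is centred at pixel (316,243), at about (458,-280) mm, which agrees with the scene camera. Now to the blue tier.

```bash
python3 -m crank '[{"offset":[0,0.03,0],"spin":0},{"offset":[0,0.07,0],"spin":0},{"offset":[0,0.11,0],"spin":0},{"offset":[0,0.15,0],"spin":0},{"offset":[0,0.19,0],"spin":0},{"offset":[0,0.23,0],"spin":0},{"offset":[-0.004,0.27,0],"spin":0},{"offset":[-0.006,0.31,0],"spin":0}]'
python3 -m crank '[{"offset":[-0.002,0.03,0],"spin":0},{"offset":[-0.002,0.05,0],"spin":0},{"offset":[-0.002,0.055,0],"spin":0},{"offset":[-0.002,0.055,0],"spin":0},{"offset":[-0.002,0.055,0],"spin":0},{"offset":[-0.002,0.055,0],"spin":0},{"offset":[-0.002,0.055,0],"spin":0},{"offset":[-0.002,0.055,0],"spin":0}]'
python3 w.py blue_tier_mid
```

```text
clock: 4.0
eef_pos: [454.2, 34.0, 115.6]
eef_rot: [3.141, -0.001, 0.376]
wrist_force: [1.2, 0.1, 0.7]
finger_gap: 93.8
clock: 4.67
eef_pos: [452.3, 88.1, 115.6]
eef_rot: [3.141, -0.001, 0.375]
wrist_force: [0.2, 0.9, 0.1]
finger_gap: 94.1
blue_tier_mid 0.84 [452.5  83.1] ratio 0.99 move mm [ 0.2 -5. ]
t 4.67 tcp [452.3  88.1 115.6] yaw 0.375 gap 94.1 F [0.2 0.9 0.1]
```

```bash
python3 -m crank '[{"offset":[0,-0.005,-0.015],"spin":0},{"offset":[0,-0.005,-0.04],"spin":0},{"offset":[0,-0.005,-0.065],"spin":0},{"offset":[0,-0.005,-0.085],"spin":0},{"offset":[0,-0.005,-0.1],"spin":0},{"offset":[0,-0.005,-0.108],"spin":0},{"offset":[0,-0.005,-0.111],"spin":0},{"offset":[0,-0.005,-0.111],"spin":0}]' 1
python3 -m crank '[{"offset":[0,0,0],"spin":0},{"offset":[0,0,0],"spin":0},{"offset":[0,0,0],"spin":0},{"offset":[0,0,0],"spin":0},{"offset":[0,0,0],"spin":0},{"offset":[0,0,0],"spin":0},{"offset":[0,0,0],"spin":0},{"offset":[0,0,0],"spin":0}]' 0.3 25
python3 -m crank '[{"offset":[0,0,0],"spin":0},{"offset":[0,0,0.005],"spin":0},{"offset":[0,0,0.015],"spin":0},{"offset":[0,0,0.03],"spin":0},{"offset":[0,0,0.05],"spin":0},{"offset":[0,0,0.065],"spin":0},{"offset":[0,0,0.07],"spin":0},{"offset":[0,0,0.07],"spin":0}]'
```

```text
clock: 5.43
eef_pos: [452.2, 83.3, 4.5]
eef_rot: [3.141, -0.0, 0.375]
wrist_force: [0.4, 0.3, 0.6]
finger_gap: 94.2
clock: 6.1
eef_pos: [452.4, 83.3, 4.8]
eef_rot: [3.141, -0.001, 0.375]
wrist_force: [-0.6, 0.9, 6.8]
finger_gap: 63.5
clock: 6.77
eef_pos: [453.1, 83.4, 76.3]
eef_rot: [3.14, -0.003, 0.375]
wrist_force: [-0.0, 0.4, -1.4]
finger_gap: 63.7
```

```bash
python3 -m crank '[{"offset":[0,-0.01,0.012],"spin":0},{"offset":[0,-0.035,0.024],"spin":0},{"offset":[0,-0.07,0.03],"spin":0},{"offset":[0,-0.105,0.03],"spin":0},{"offset":[0,-0.14,0.03],"spin":0},{"offset":[0,-0.175,0.03],"spin":0},{"offset":[0.002,-0.21,0.03],"spin":0},{"offset":[0.004,-0.245,0.03],"spin":0}]'
python3 -m crank '[{"offset":[0.001,-0.035,0],"spin":0},{"offset":[0.001,-0.07,0],"spin":0},{"offset":[0.001,-0.095,0],"spin":0},{"offset":[0.001,-0.11,-0.01],"spin":0},{"offset":[0.001,-0.117,-0.025],"spin":0},{"offset":[0.001,-0.118,-0.04],"spin":0},{"offset":[0.001,-0.118,-0.05],"spin":0},{"offset":[0.001,-0.118,-0.05],"spin":0}]'
python3 w.py stand_seat w_bs.png
```

```text
clock: 7.43
eef_pos: [456.4, -163.2, 105.4]
eef_rot: [3.141, -0.003, 0.375]
wrist_force: [0.8, 0.7, -0.6]
finger_gap: 63.6
clock: 8.1
eef_pos: [456.1, -280.3, 52.7]
eef_rot: [-3.138, -0.0, 0.375]
wrist_force: [-1.0, 0.7, -1.8]
finger_gap: 63.9
stand_seat 0.69 [ 469.2 -275.8] ratio 0.65 move mm [13.1  4.5]
t 8.1 tcp [ 456.1 -280.3   52.7] yaw 0.375 gap 63.9 F [-1.   0.7 -1.8]
```

View pics/w_bs.png

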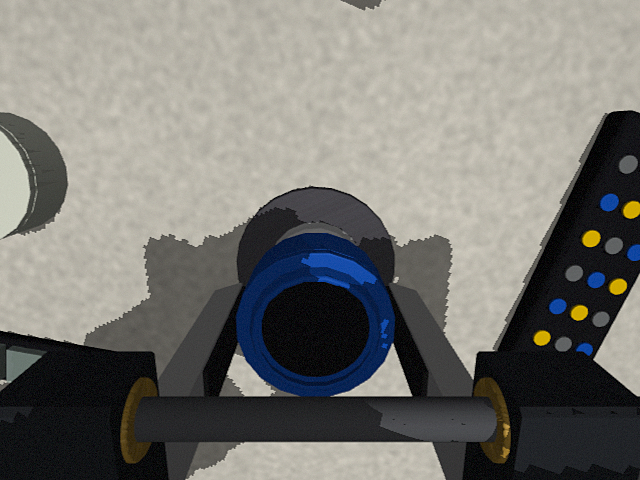

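The held blue tier (316,330) is in line with the disc (316,243). I lower it with a 1.5 mm x correction.

```bash
python3 -m crank '[{"offset":[0.0015,0,0],"spin":0},{"offset":[0.0015,0,-0.01],"spin":0},{"offset":[0.0015,0,-0.02],"spin":0},{"offset":[0.0015,0,-0.028],"spin":0},{"offset":[0.0015,0,-0.034],"spin":0},{"offset":[0.0015,0,-0.038],"spin":0},{"offset":[0.0015,0,-0.04],"spin":0},{"offset":[0.0015,0,-0.0405],"spin":0}]'
python3 - <<'E'
from h import *
s=manip.read_state();print(s["wrist_force"],s["eef_pos"],s["moment"])
E
```

```text
clock: 8.87
eef_pos: [458.7, -280.8, 14.4]
eef_rot: [-3.141, -0.002, 0.376]
wrist_force: [-0.7, -0.2, -0.6]
finger_gap: 64.1
[-0.7373729  -0.21110044 -0.59105993] [ 458.72363575 -280.75671619   14.36848517] [ 0.0022297  -0.03100501 -0.06586014]
```

```bash
python3 -m crank '[{"offset":[0,0,-0.001],"spin":0},{"offset":[0,0,-0.002],"spin":0},{"offset":[0,0,-0.0025],"spin":0},{"offset":[0,0,-0.0025],"spin":0},{"offset":[0,0,-0.0025],"spin":0},{"offset":[0,0,-0.0025],"spin":0},{"offset":[0,0,-0.0025],"spin":0},{"offset":[0,0,-0.0025],"spin":0}]'
```

```text
clock: 9.53
eef_pos: [458.9, -280.9, 12.8]
eef_rot: [3.142, -0.002, 0.376]
wrist_force: [-4.3, 3.2, 9.2]
finger_gap: 63.5
```

It made contact at the expected height (TCP 12.8 = 8 + 4.8). I release, rise, and check while heading for the black lens.

```bash
python3 -m crank '[{"offset":[0,0,0],"spin":0},{"offset":[0,0,0],"spin":0},{"offset":[0,0,0],"spin":0},{"offset":[0,0,0],"spin":0},{"offset":[0,0,0],"spin":0},{"offset":[0,0,0],"spin":0},{"offset":[0,0,0],"spin":0},{"offset":[0,0,0],"spin":0}]' 1
python3 -m crank '[{"offset":[0,0,0.01],"spin":0},{"offset":[0,0,0.03],"spin":0},{"offset":[0,0,0.06],"spin":0},{"offset":[0,0,0.09],"spin":0},{"offset":[0,0,0.11],"spin":0},{"offset":[0,0,0.12],"spin":0},{"offset":[0,0,0.12],"spin":0},{"offset":[0,0,0.12],"spin":0}]'
python3 - <<'E'
from h import *
p,s=wrist();save(p,"w_b1.png",(200,140,440,320),3)
for d in manip.masks_of(p,"blue_tier_mid")[:1]:
    for z in (8,12,16): print(z,fit(p,"blue_tier_mid",d["mask"],z))
E
```

```text
clock: 10.2
eef_pos: [458.9, -280.9, 12.8]
eef_rot: [-3.142, -0.002, 0.376]
wrist_force: [0.9, -0.6, -0.8]
finger_gap: 93.9
clock: 10.87
eef_pos: [458.7, -280.7, 132.4]
eef_rot: [-3.141, -0.002, 0.376]
wrist_force: [-0.6, 1.0, -1.2]
finger_gap: 93.8
8 (array([ 459.35761776, -281.60940126]), 0.9803204091769762)
12 (array([ 460.37924997, -281.19907794]), 0.9528296709514855)
16 (array([ 461.40129489, -280.78858926]), 0.925727993393121)
```

View pics/w_b1.png

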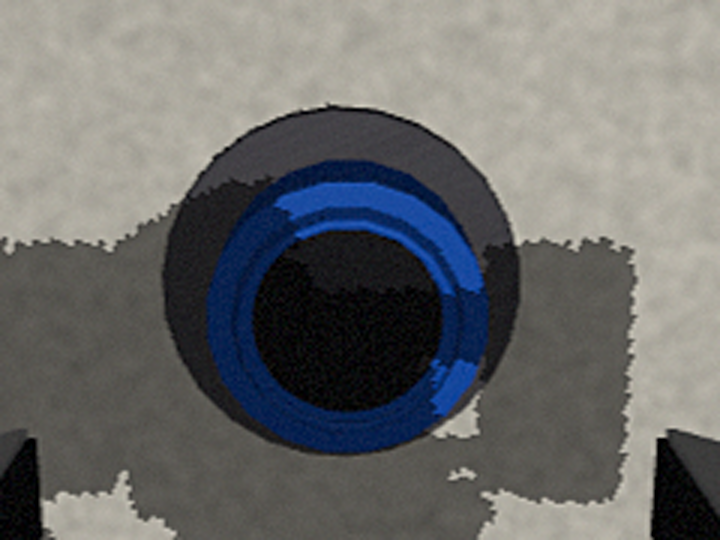

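The blue tier sits level in the disc, seen at crop (345,305), with its axis at about (459,-281). On to the black lens.

```bash
python3 -m crank '[{"offset":[0.012,0.025,0],"spin":0},{"offset":[0.028,0.06,0],"spin":0},{"offset":[0.044,0.095,0],"spin":0},{"offset":[0.06,0.13,0],"spin":0},{"offset":[0.076,0.165,0],"spin":0},{"offset":[0.092,0.2,0],"spin":0},{"offset":[0.108,0.235,0],"spin":0},{"offset":[0.124,0.27,0],"spin":0}]' 1
python3 -m crank '[{"offset":[0.014,0.035,-0.005],"spin":0},{"offset":[0.03,0.07,-0.01],"spin":0},{"offset":[0.046,0.1,-0.015],"spin":0},{"offset":[0.05,0.108,-0.02],"spin":0},{"offset":[0.05,0.108,-0.02],"spin":0},{"offset":[0.05,0.108,-0.02],"spin":0},{"offset":[0.05,0.108,-0.02],"spin":0},{"offset":[0.05,0.108,-0.02],"spin":0}]'
python3 w.py black_lens_mid
```

```text
clock: 11.63
eef_pos: [582.3, -8.5, 129.8]
eef_rot: [-3.139, 0.001, 0.376]
wrist_force: [0.0, -1.5, 0.2]
finger_gap: 94.2
clock: 12.3
eef_pos: [632.1, 98.0, 110.0]
eef_rot: [-3.139, 0.001, 0.374]
wrist_force: [0.2, -0.3, 0.8]
finger_gap: 93.8
black_lens_mid 0.59 [631.3  90. ] ratio 0.98 move mm [-0.8 -8.1]
t 12.3 tcp [632.1  98.  110. ] yaw 0.374 gap 93.8 F [ 0.2 -0.3  0.8]
```

```bash
python3 -m crank '[{"offset":[-0.001,-0.008,-0.015],"spin":0},{"offset":[-0.001,-0.008,-0.04],"spin":0},{"offset":[-0.001,-0.008,-0.065],"spin":0},{"offset":[-0.001,-0.008,-0.085],"spin":0},{"offset":[-0.001,-0.008,-0.095],"spin":0},{"offset":[-0.001,-0.008,-0.1],"spin":0},{"offset":[-0.001,-0.008,-0.101],"spin":0},{"offset":[-0.001,-0.008,-0.101],"spin":0}]' 1
python3 -m crank '[{"offset":[0,0,0],"spin":0},{"offset":[0,0,0],"spin":0},{"offset":[0,0,0],"spin":0},{"offset":[0,0,0],"spin":0},{"offset":[0,0,0],"spin":0},{"offset":[0,0,0],"spin":0},{"offset":[0,0,0],"spin":0},{"offset":[0,0,0],"spin":0}]' 0.1 20
python3 -m crank '[{"offset":[0,0,0],"spin":0},{"offset":[0,0,0],"spin":0},{"offset":[0,0,0.01],"spin":0},{"offset":[0,0,0.03],"spin":0},{"offset":[0,0,0.06],"spin":0},{"offset":[0,0,0.085],"spin":0},{"offset":[0,0,0.095],"spin":0},{"offset":[0,0,0.095],"spin":0}]'
python3 - <<'E'
from h import *
p,s=wrist();save(p,"w_l1.png",(170,160,490,400),2.5)
E
```

```text
clock: 13.07
eef_pos: [631.7, 90.2, 10.2]
eef_rot: [-3.139, -0.0, 0.374]
wrist_force: [-0.4, 0.1, -0.1]
finger_gap: 93.7
clock: 13.73
eef_pos: [631.7, 90.2, 10.2]
eef_rot: [-3.139, -0.0, 0.374]
wrist_force: [0.2, -0.7, -0.8]
finger_gap: 43.9
clock: 14.4
eef_pos: [632.9, 90.3, 108.2]
eef_rot: [-3.14, -0.005, 0.374]
wrist_force: [-0.9, 0.3, -0.6]
finger_gap: 35.5
```

View pics/w_l1.png

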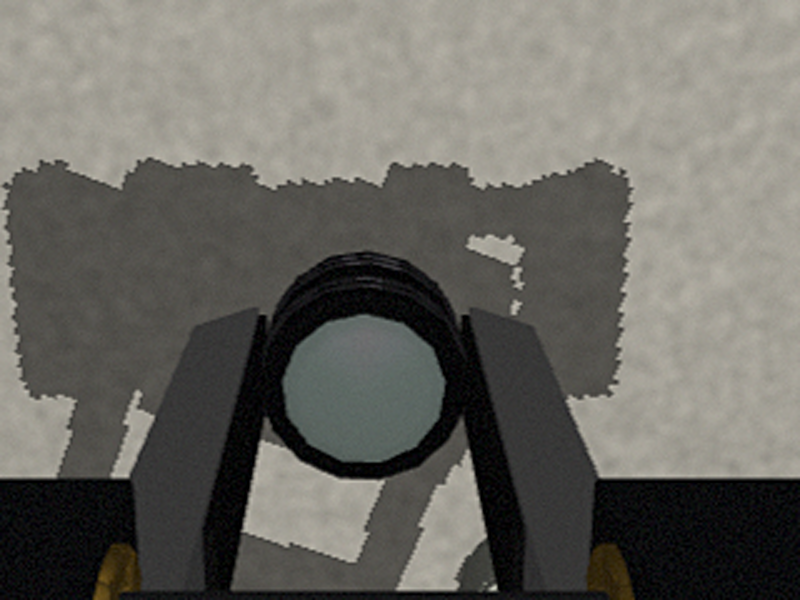

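The lens is held upright between the pads (crop 365,385). I carry it to the stand.

```bash
python3 -m crank '[{"offset":[-0.006,-0.012,0],"spin":0},{"offset":[-0.02,-0.042,0],"spin":0},{"offset":[-0.036,-0.077,0],"spin":0},{"offset":[-0.052,-0.112,0],"spin":0},{"offset":[-0.068,-0.147,0],"spin":0},{"offset":[-0.084,-0.182,0],"spin":0},{"offset":[-0.1,-0.217,0],"spin":0},{"offset":[-0.116,-0.252,0],"spin":0}]'
python3 -m crank '[{"offset":[-0.013,-0.03,0],"spin":0},{"offset":[-0.028,-0.062,0],"spin":0},{"offset":[-0.04,-0.09,0],"spin":0},{"offset":[-0.048,-0.108,0],"spin":0},{"offset":[-0.052,-0.116,0],"spin":0},{"offset":[-0.053,-0.118,-0.01],"spin":0},{"offset":[-0.053,-0.118,-0.02],"spin":0},{"offset":[-0.053,-0.118,-0.025],"spin":0}]'
python3 w.py blue_tier_mid
```

```text
clock: 15.12
eef_pos: [514.1, -162.9, 103.9]
eef_rot: [-3.138, 0.0, 0.374]
wrist_force: [-0.5, -0.7, -1.4]
finger_gap: 34.9
clock: 15.78
eef_pos: [460.7, -279.4, 76.4]
eef_rot: [-3.135, 0.002, 0.375]
wrist_force: [-0.0, 0.3, -0.2]
finger_gap: 35.1
blue_tier_mid 0.84 [ 467.2 -278.2] ratio 0.68 move mm [6.5 1.2]
t 15.78 tcp [ 460.7 -279.4   76.4] yaw 0.375 gap 35.1 F [-0.   0.3 -0.2]
```

Blue is partly hidden by the held lens, so I ignore that fit. I correct by (-1.5,-1.5) and lower 25 mm, to TCP 51.

```bash
python3 -m crank '[{"offset":[-0.0015,-0.0015,0],"spin":0},{"offset":[-0.0015,-0.0015,-0.006],"spin":0},{"offset":[-0.0015,-0.0015,-0.012],"spin":0},{"offset":[-0.0015,-0.0015,-0.018],"spin":0},{"offset":[-0.0015,-0.0015,-0.022],"spin":0},{"offset":[-0.0015,-0.0015,-0.0245],"spin":0},{"offset":[-0.0015,-0.0015,-0.0245],"spin":0},{"offset":[-0.0015,-0.0015,-0.0245],"spin":0}]'
python3 -m crank '[{"offset":[0,0,-0.001],"spin":0},{"offset":[0,0,-0.0015],"spin":0},{"offset":[0,0,-0.0015],"spin":0},{"offset":[0,0,-0.0015],"spin":0},{"offset":[0,0,-0.0015],"spin":0},{"offset":[0,0,-0.0015],"spin":0},{"offset":[0,0,-0.0015],"spin":0},{"offset":[0,0,-0.0015],"spin":0}]'
```

```text
clock: 16.55
eef_pos: [459.4, -280.9, 52.6]
eef_rot: [-3.135, 0.002, 0.376]
wrist_force: [-0.8, -0.1, -0.2]
finger_gap: 35.4
clock: 17.22
eef_pos: [459.4, -280.9, 51.1]
eef_rot: [-3.135, 0.002, 0.376]
wrist_force: [-0.2, -0.7, -1.1]
finger_gap: 35.0
```

```bash
python3 -m crank '[{"offset":[0,0,-0.001],"spin":0},{"offset":[0,0,-0.0015],"spin":0},{"offset":[0,0,-0.0015],"spin":0},{"offset":[0,0,-0.0015],"spin":0},{"offset":[0,0,-0.0015],"spin":0},{"offset":[0,0,-0.0015],"spin":0},{"offset":[0,0,-0.0015],"spin":0},{"offset":[0,0,-0.0015],"spin":0}]'
```

```text
clock: 17.88
eef_pos: [459.5, -281.0, 50.1]
eef_rot: [-3.135, 0.002, 0.376]
wrist_force: [-2.0, 1.3, 5.6]
finger_gap: 35.2
```

```bash
python3 -m crank '[{"offset":[0,0,0],"spin":0},{"offset":[0,0,0],"spin":0},{"offset":[0,0,0],"spin":0},{"offset":[0,0,0],"spin":0},{"offset":[0,0,0],"spin":0},{"offset":[0,0,0],"spin":0},{"offset":[0,0,0],"spin":0},{"offset":[0,0,0],"spin":0}]' 1
python3 -m crank '[{"offset":[0,0,0.01],"spin":0},{"offset":[0,0,0.03],"spin":0},{"offset":[0,0,0.06],"spin":0},{"offset":[0,0,0.08],"spin":0},{"offset":[0,0,0.09],"spin":0},{"offset":[0,0,0.09],"spin":0},{"offset":[0,0,0.09],"spin":0},{"offset":[0,0,0.09],"spin":0}]'
python3 - <<'E'
from h import *
p,s=wrist();save(p,"w_b2.png",(200,140,440,320),3)
for n,z in (("black_lens_mid",40),("blue_tier_mid",8)):
  for d in manip.masks_of(p,n)[:1]: print(n,fit(p,n,d["mask"],z))
E
```

```text
clock: 18.55
eef_pos: [459.5, -281.0, 50.0]
eef_rot: [-3.135, 0.002, 0.376]
wrist_force: [-0.1, -0.5, -0.7]
finger_gap: 85.3
clock: 19.22
eef_pos: [459.0, -280.6, 138.7]
eef_rot: [-3.134, 0.003, 0.376]
wrist_force: [-0.4, -0.1, 0.0]
finger_gap: 94.3
black_lens_mid (array([ 459.13745006, -281.83736027]), 1.0052513752579102)
blue_tier_mid (array([ 459.3795014 , -281.52883841]), 1.012163766114235)
```

View pics/w_b2.png

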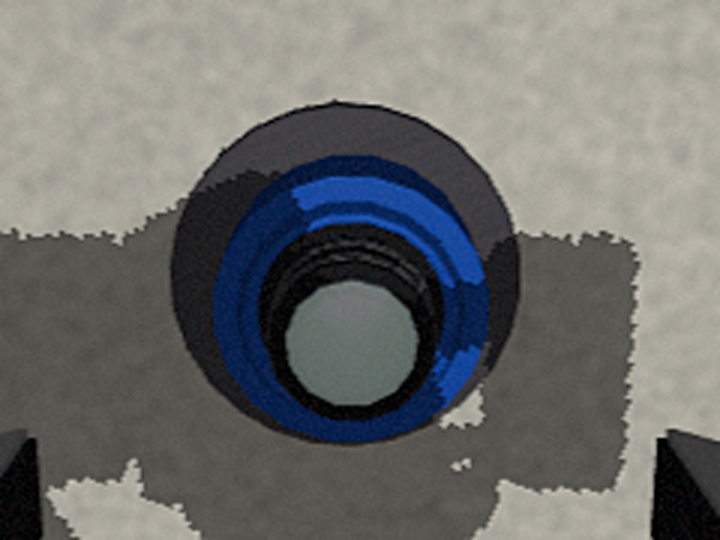

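The lens stands in the tray and agrees with the blue axis to 0.4 mm. Next is the green tier.

```bash
python3 -m crank '[{"offset":[0,0.025,0],"spin":0},{"offset":[0,0.06,0],"spin":0},{"offset":[0,0.1,0],"spin":0},{"offset":[0,0.14,0],"spin":0},{"offset":[0,0.18,0],"spin":0},{"offset":[0,0.22,0],"spin":0},{"offset":[0,0.26,0],"spin":0},{"offset":[0,0.3,0],"spin":0}]' 1
python3 -m crank '[{"offset":[0,0.035,0],"spin":0},{"offset":[0,0.07,0],"spin":0},{"offset":[0,0.11,0],"spin":0},{"offset":[0,0.15,0],"spin":0},{"offset":[0,0.19,0],"spin":0},{"offset":[0,0.22,0],"spin":0},{"offset":[-0.003,0.245,-0.01],"spin":0},{"offset":[-0.003,0.26,-0.02],"spin":0}]'
python3 -m crank '[{"offset":[0,0.007,-0.002],"spin":0},{"offset":[0,0.007,-0.003],"spin":0},{"offset":[0,0.007,-0.003],"spin":0},{"offset":[0,0.007,-0.003],"spin":0},{"offset":[0,0.007,-0.003],"spin":0},{"offset":[0,0.007,-0.003],"spin":0},{"offset":[0,0.007,-0.003],"spin":0},{"offset":[0,0.007,-0.003],"spin":0}]'
python3 w.py green_tier_mid
```

```text
clock: 20.03
eef_pos: [458.5, 21.1, 138.5]
eef_rot: [-3.133, 0.003, 0.375]
wrist_force: [1.0, -0.2, 0.8]
finger_gap: 94.4
clock: 20.7
eef_pos: [454.8, 283.6, 117.8]
eef_rot: [-3.133, 0.003, 0.377]
wrist_force: [-0.2, -0.5, 0.1]
finger_gap: 94.1
clock: 21.37
eef_pos: [455.0, 290.4, 115.1]
eef_rot: [-3.133, 0.003, 0.377]
wrist_force: [-0.6, 0.3, -0.6]
finger_gap: 94.0
t 21.37 tcp [455.  290.4 115.1] yaw 0.377 gap 94.0 F [-0.6  0.3 -0.6]
```

Run:
```python
from h import *
p,s=wrist();h=cv2.cvtColor(p["pixels"],cv2.COLOR_RGB2HSV)
m=cv2.inRange(h,(45,100,30),(80,255,255)).astype(bool);print(m.sum())
x,k=fit(p,"green_tier_mid",m);print(x,k,x-s["eef_pos"][:2])
for d in manip.masks_of(p,"green_tier_mid"): print(d["conf"],fit(p,"green_tier_mid",d["mask"]))
```

```text
4372
[454.89634745 279.83682562] 0.9828304164889292 [ 1.04000107e-02 -1.06605906e+01]
0.98 (array([455.03696992, 279.47190826]), 0.9983063935760084)
```

```bash
python3 -m crank '[{"offset":[0,-0.0107,-0.01],"spin":0},{"offset":[0,-0.0107,-0.03],"spin":0},{"offset":[0,-0.0107,-0.055],"spin":0},{"offset":[0,-0.0107,-0.08],"spin":0},{"offset":[0,-0.0107,-0.098],"spin":0},{"offset":[0,-0.0107,-0.108],"spin":0},{"offset":[0,-0.0107,-0.111],"spin":0},{"offset":[0,-0.0107,-0.111],"spin":0}]' 1
python3 -m crank '[{"offset":[0,0,0],"spin":0},{"offset":[0,0,0],"spin":0},{"offset":[0,0,0],"spin":0},{"offset":[0,0,0],"spin":0},{"offset":[0,0,0],"spin":0},{"offset":[0,0,0],"spin":0},{"offset":[0,0,0],"spin":0},{"offset":[0,0,0],"spin":0}]' 0.3 25
python3 -m crank '[{"offset":[0,0,0],"spin":0},{"offset":[0,0,0.005],"spin":0},{"offset":[0,0,0.02],"spin":0},{"offset":[0,0,0.045],"spin":0},{"offset":[0,0,0.075],"spin":0},{"offset":[0,0,0.1],"spin":0},{"offset":[0,0,0.11],"spin":0},{"offset":[0,0,0.11],"spin":0}]'
```

```text
clock: 22.23
eef_pos: [454.8, 279.9, 3.7]
eef_rot: [-3.133, 0.004, 0.377]
wrist_force: [-0.6, 1.0, 0.1]
finger_gap: 94.0
clock: 22.9
eef_pos: [455.0, 280.0, 4.1]
eef_rot: [-3.133, 0.003, 0.377]
wrist_force: [-0.6, -0.7, 5.8]
finger_gap: 63.4
clock: 23.57
eef_pos: [455.9, 280.5, 116.3]
eef_rot: [-3.133, -0.001, 0.377]
wrist_force: [-0.4, 0.2, -1.6]
finger_gap: 63.6
```

```bash
python3 -m crank '[{"offset":[0,-0.01,0],"spin":0},{"offset":[0,-0.035,0],"spin":0},{"offset":[0,-0.07,0],"spin":0},{"offset":[0,-0.105,0],"spin":0},{"offset":[0,-0.14,0],"spin":0},{"offset":[0,-0.175,0],"spin":0},{"offset":[0,-0.21,0],"spin":0},{"offset":[0,-0.245,0],"spin":0}]'
python3 -m crank '[{"offset":[0,-0.035,0],"spin":0},{"offset":[0,-0.07,0],"spin":0},{"offset":[0,-0.105,0],"spin":0},{"offset":[0,-0.14,0],"spin":0},{"offset":[0,-0.175,0],"spin":0},{"offset":[0,-0.21,0],"spin":0},{"offset":[0,-0.24,0],"spin":0},{"offset":[0,-0.26,0],"spin":0}]'
python3 -c "
from h import *
print(manip.read_state()['eef_pos'])"
```

```text
clock: 24.23
eef_pos: [454.4, 33.4, 114.5]
eef_rot: [-3.132, 0.002, 0.377]
wrist_force: [0.8, 0.5, -0.8]
finger_gap: 63.9
clock: 24.9
eef_pos: [452.8, -229.2, 112.5]
eef_rot: [-3.13, 0.004, 0.376]
wrist_force: [0.2, 1.2, -0.2]
finger_gap: 64.2
[ 452.79353308 -229.21554026  112.50916385]
```

```bash
python3 -m crank '[{"offset":[0.002,-0.02,0],"spin":0},{"offset":[0.005,-0.04,0],"spin":0},{"offset":[0.0065,-0.05,0],"spin":0},{"offset":[0.0065,-0.052,0],"spin":0},{"offset":[0.0065,-0.052,-0.01],"spin":0},{"offset":[0.0065,-0.052,-0.025],"spin":0},{"offset":[0.0065,-0.052,-0.035],"spin":0},{"offset":[0.0065,-0.052,-0.035],"spin":0}]'
python3 w.py blue_tier_mid w_g1.png
```

```text
clock: 25.57
eef_pos: [458.2, -279.5, 74.8]
eef_rot: [-3.126, 0.006, 0.377]
wrist_force: [-0.3, 0.7, -0.7]
finger_gap: 63.9
t 25.57 tcp [ 458.2 -279.5   74.8] yaw 0.377 gap 63.9 F [-0.3  0.7 -0.7]
```

View pics/w_g1.png

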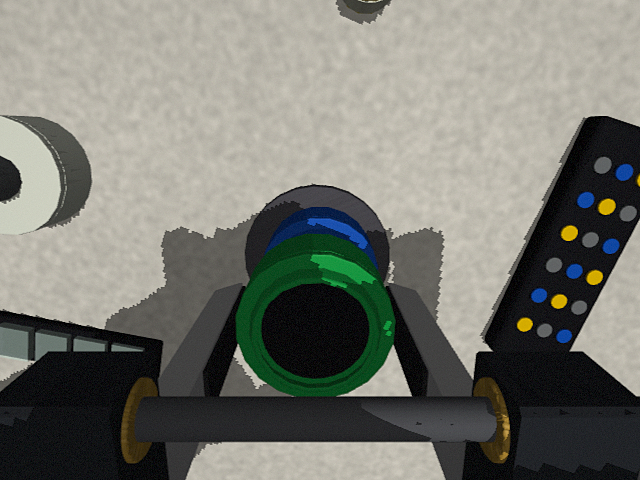

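The blue collar (319,~240) lies about 4 px right of the held green tier (315,330). That matches the pose error of (+1.1,-1.8) mm, so I correct and lower.

```bash
python3 -m crank '[{"offset":[0.001,-0.0018,0],"spin":0},{"offset":[0.001,-0.0018,0],"spin":0},{"offset":[0.001,-0.0018,-0.006],"spin":0},{"offset":[0.001,-0.0018,-0.012],"spin":0},{"offset":[0.001,-0.0018,-0.018],"spin":0},{"offset":[0.001,-0.0018,-0.023],"spin":0},{"offset":[0.001,-0.0018,-0.026],"spin":0},{"offset":[0.001,-0.0018,-0.027],"spin":0}]'
python3 -m crank '[{"offset":[0,0,-0.001],"spin":0},{"offset":[0,0,-0.002],"spin":0},{"offset":[0,0,-0.003],"spin":0},{"offset":[0,0,-0.003],"spin":0},{"offset":[0,0,-0.003],"spin":0},{"offset":[0,0,-0.003],"spin":0},{"offset":[0,0,-0.003],"spin":0},{"offset":[0,0,-0.003],"spin":0}]'
```

```text
clock: 26.33
eef_pos: [459.9, -282.1, 49.4]
eef_rot: [-3.128, 0.005, 0.376]
wrist_force: [-0.4, 0.9, -0.8]
finger_gap: 63.2
clock: 27.0
eef_pos: [460.0, -282.1, 46.5]
eef_rot: [-3.128, 0.005, 0.376]
wrist_force: [1.1, -0.0, 0.0]
finger_gap: 63.5
```

```bash
python3 -m crank '[{"offset":[-0.0005,0.0008,-0.001],"spin":0},{"offset":[-0.0005,0.0008,-0.002],"spin":0},{"offset":[-0.0005,0.0008,-0.003],"spin":0},{"offset":[-0.0005,0.0008,-0.003],"spin":0},{"offset":[-0.0005,0.0008,-0.003],"spin":0},{"offset":[-0.0005,0.0008,-0.003],"spin":0},{"offset":[-0.0005,0.0008,-0.003],"spin":0},{"offset":[-0.0005,0.0008,-0.003],"spin":0}]'
```

```text
clock: 27.67
eef_pos: [459.6, -281.4, 44.1]
eef_rot: [-3.128, 0.005, 0.376]
wrist_force: [-2.5, 2.7, 8.9]
finger_gap: 63.8
```

Contact came exactly at the expected 44.1. I release, rise and check.

```bash
python3 -m crank '[{"offset":[0,0,0],"spin":0},{"offset":[0,0,0],"spin":0},{"offset":[0,0,0],"spin":0},{"offset":[0,0,0],"spin":0},{"offset":[0,0,0],"spin":0},{"offset":[0,0,0],"spin":0},{"offset":[0,0,0],"spin":0},{"offset":[0,0,0],"spin":0}]' 1
python3 -m crank '[{"offset":[0,0,0.01],"spin":0},{"offset":[0,0,0.03],"spin":0},{"offset":[0,0,0.06],"spin":0},{"offset":[0,0,0.09],"spin":0},{"offset":[0,0,0.11],"spin":0},{"offset":[0,0,0.115],"spin":0},{"offset":[0,0,0.115],"spin":0},{"offset":[0,0,0.115],"spin":0}]'
python3 - <<'E'
from h import *
p,s=wrist();save(p,"w_g2.png",(200,140,440,320),3)
for z in (40,43):
  for d in manip.masks_of(p,"green_tier_mid")[:1]: print(z,fit(p,"green_tier_mid",d["mask"],z))
E
```

```text
clock: 28.33
eef_pos: [459.6, -281.4, 44.1]
eef_rot: [-3.128, 0.005, 0.376]
wrist_force: [0.1, 1.3, 0.6]
finger_gap: 94.3
clock: 29.0
eef_pos: [459.2, -281.2, 158.4]
eef_rot: [-3.128, 0.005, 0.376]
wrist_force: [-0.2, -0.3, 1.0]
finger_gap: 93.7
40 (array([ 459.70364234, -282.29522219]), 0.980997459647715)
43 (array([ 460.51143955, -281.99593045]), 0.9598429123536176)
```

View pics/w_g2.png

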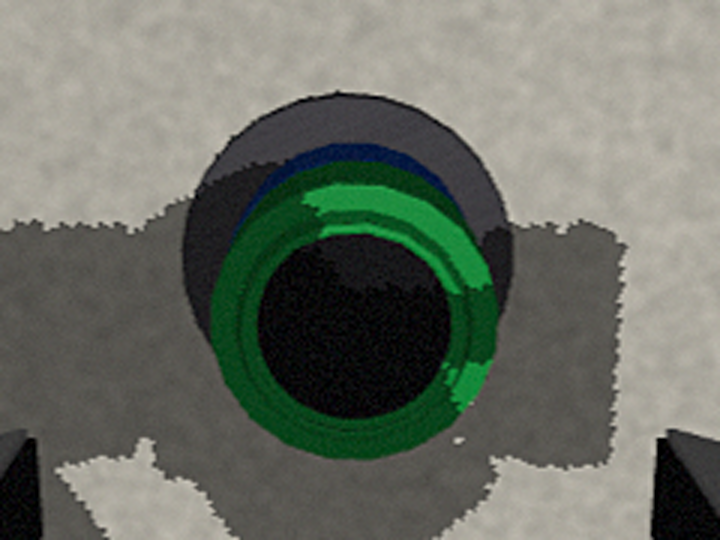

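Green is seated coaxially on blue (crop 355,325), with its axis at (459.6,-281.8). Next is the orange lens.

```bash
python3 -m crank '[{"offset":[0.015,0.021,0],"spin":0},{"offset":[0.037,0.052,0],"spin":0},{"offset":[0.058,0.083,-0.01],"spin":0},{"offset":[0.08,0.114,-0.02],"spin":0},{"offset":[0.1,0.145,-0.03],"spin":0},{"offset":[0.12,0.17,-0.04],"spin":0},{"offset":[0.133,0.188,-0.046],"spin":0},{"offset":[0.133,0.188,-0.046],"spin":0}]' 1
python3 -m crank '[{"offset":[0,0,0],"spin":0},{"offset":[0,0,0],"spin":0},{"offset":[0,0,0],"spin":0},{"offset":[0,0,0],"spin":0},{"offset":[0,0,0],"spin":0},{"offset":[0,0,0],"spin":0},{"offset":[0,0,0],"spin":0},{"offset":[0,0,0],"spin":0}]'
python3 w.py orange_lens_mid
```

```text
clock: 29.82
eef_pos: [592.7, -89.5, 108.8]
eef_rot: [-3.124, 0.009, 0.38]
wrist_force: [-0.9, 0.2, -0.1]
finger_gap: 94.0
clock: 30.48
eef_pos: [592.7, -89.6, 109.0]
eef_rot: [-3.124, 0.008, 0.38]
wrist_force: [-0.1, 0.2, -0.8]
finger_gap: 93.7
orange_lens_mid 0.92 [591.6 -93.3] ratio 1.01 move mm [-1.1 -3.7]
t 30.48 tcp [592.7 -89.6 109. ] yaw 0.38 gap 93.7 F [-0.1  0.2 -0.8]
```

```bash
python3 -m crank '[{"offset":[-0.001,-0.0037,-0.015],"spin":0},{"offset":[-0.001,-0.0037,-0.04],"spin":0},{"offset":[-0.001,-0.0037,-0.065],"spin":0},{"offset":[-0.001,-0.0037,-0.085],"spin":0},{"offset":[-0.001,-0.0037,-0.095],"spin":0},{"offset":[-0.001,-0.0037,-0.099],"spin":0},{"offset":[-0.001,-0.0037,-0.1],"spin":0},{"offset":[-0.001,-0.0037,-0.1],"spin":0}]' 1
python3 -m crank '[{"offset":[0,0,0],"spin":0},{"offset":[0,0,0],"spin":0},{"offset":[0,0,0],"spin":0},{"offset":[0,0,0],"spin":0},{"offset":[0,0,0],"spin":0},{"offset":[0,0,0],"spin":0},{"offset":[0,0,0],"spin":0},{"offset":[0,0,0],"spin":0}]' 0.1 20
python3 -m crank '[{"offset":[0,0,0],"spin":0},{"offset":[0,0,0],"spin":0},{"offset":[0,0,0],"spin":0},{"offset":[0,0,0.01],"spin":0},{"offset":[0,0,0.04],"spin":0},{"offset":[0,0,0.075],"spin":0},{"offset":[0,0,0.105],"spin":0},{"offset":[0,0,0.115],"spin":0}]'
```

```text
clock: 31.25
eef_pos: [592.2, -93.3, 9.8]
eef_rot: [-3.125, 0.008, 0.38]
wrist_force: [0.4, 0.3, 0.9]
finger_gap: 94.1
clock: 31.92
eef_pos: [592.2, -93.3, 9.8]
eef_rot: [-3.125, 0.008, 0.38]
wrist_force: [0.3, 0.0, 0.2]
finger_gap: 44.6
clock: 32.58
eef_pos: [593.8, -93.6, 130.4]
eef_rot: [-3.128, 0.002, 0.38]
wrist_force: [-0.5, 0.1, 0.4]
finger_gap: 29.3
```

```bash
python3 -m crank '[{"offset":[-0.006,-0.008,0],"spin":0},{"offset":[-0.024,-0.033,0],"spin":0},{"offset":[-0.044,-0.062,0],"spin":0},{"offset":[-0.066,-0.093,0],"spin":0},{"offset":[-0.088,-0.124,0],"spin":0},{"offset":[-0.108,-0.152,0],"spin":0},{"offset":[-0.124,-0.174,0],"spin":0},{"offset":[-0.134,-0.188,0],"spin":0}]'
python3 -m crank '[{"offset":[-0.001,-0.001,0],"spin":0},{"offset":[-0.001,-0.001,0],"spin":0},{"offset":[-0.001,-0.001,-0.005],"spin":0},{"offset":[-0.001,-0.001,-0.014],"spin":0},{"offset":[-0.001,-0.001,-0.02],"spin":0},{"offset":[-0.001,-0.001,-0.022],"spin":0},{"offset":[-0.001,-0.001,-0.022],"spin":0},{"offset":[-0.001,-0.001,-0.022],"spin":0}]'
```

```text
clock: 33.25
eef_pos: [457.1, -283.6, 129.2]
eef_rot: [-3.127, 0.003, 0.378]
wrist_force: [0.8, -0.3, -0.8]
finger_gap: 29.0
clock: 33.92
eef_pos: [456.3, -284.3, 107.0]
eef_rot: [-3.127, 0.004, 0.378]
wrist_force: [-0.7, -0.3, 0.1]
finger_gap: 29.2
```

Correction (+3.3,+2.5). I lower to just above the tray bottom.

```bash
python3 -m crank '[{"offset":[0.0033,0.0025,0],"spin":0},{"offset":[0.0033,0.0025,0],"spin":0},{"offset":[0.0033,0.0025,-0.006],"spin":0},{"offset":[0.0033,0.0025,-0.012],"spin":0},{"offset":[0.0033,0.0025,-0.018],"spin":0},{"offset":[0.0033,0.0025,-0.022],"spin":0},{"offset":[0.0033,0.0025,-0.023],"spin":0},{"offset":[0.0033,0.0025,-0.023],"spin":0}]'
python3 -m crank '[{"offset":[0,0,-0.001],"spin":0},{"offset":[0,0,-0.002],"spin":0},{"offset":[0,0,-0.002],"spin":0},{"offset":[0,0,-0.002],"spin":0},{"offset":[0,0,-0.002],"spin":0},{"offset":[0,0,-0.002],"spin":0},{"offset":[0,0,-0.002],"spin":0},{"offset":[0,0,-0.002],"spin":0}]'
```

```text
clock: 34.58
eef_pos: [459.4, -281.7, 83.5]
eef_rot: [-3.126, 0.004, 0.378]
wrist_force: [-0.8, 0.1, -0.8]
finger_gap: 29.3
clock: 35.25
eef_pos: [459.5, -281.8, 81.7]
eef_rot: [-3.126, 0.004, 0.378]
wrist_force: [0.5, -0.0, 2.2]
finger_gap: 29.4
```

```bash
python3 -m crank '[{"offset":[0,0,-0.0005],"spin":0},{"offset":[0,0,-0.0005],"spin":0},{"offset":[0,0,-0.0005],"spin":0},{"offset":[0,0,-0.0005],"spin":0},{"offset":[0,0,-0.0005],"spin":0},{"offset":[0,0,-0.0005],"spin":0},{"offset":[0,0,-0.0005],"spin":0},{"offset":[0,0,-0.0005],"spin":0}]' 1
python3 -m crank '[{"offset":[0,0,0.005],"spin":0},{"offset":[0,0,0.02],"spin":0},{"offset":[0,0,0.05],"spin":0},{"offset":[0,0,0.08],"spin":0},{"offset":[0,0,0.09],"spin":0},{"offset":[0,0,0.09],"spin":0},{"offset":[0,0,0.09],"spin":0},{"offset":[0,0,0.09],"spin":0}]'
python3 - <<'E'
from h import *
p,s=wrist();save(p,"w_o2.png",(200,140,440,320),3)
for n,z in (("orange_lens_mid",72),("green_tier_mid",40)):
  for d in manip.masks_of(p,n)[:1]: print(n,fit(p,n,d["mask"],z))
E
```

```text
clock: 35.92
eef_pos: [459.5, -281.8, 81.2]
eef_rot: [-3.126, 0.004, 0.378]
wrist_force: [0.6, -0.4, -0.2]
finger_gap: 79.2
clock: 36.58
eef_pos: [459.0, -281.4, 169.7]
eef_rot: [-3.125, 0.005, 0.378]
wrist_force: [-0.4, -1.1, -0.3]
finger_gap: 94.1
orange_lens_mid (array([ 459.60441796, -282.68280966]), 1.0046915752237597)
```

View pics/w_o2.png

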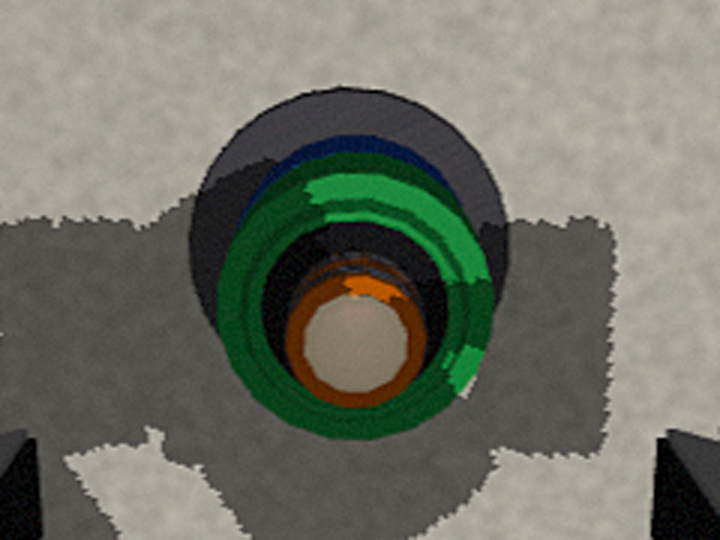

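The orange lens stands in the green tray (crop 355,340), concentric with it. Last is the lid.

```bash
python3 -m crank '[{"offset":[-0.001,0.02,0],"spin":0},{"offset":[-0.003,0.05,-0.005],"spin":0},{"offset":[-0.006,0.085,-0.015],"spin":0},{"offset":[-0.009,0.12,-0.03],"spin":0},{"offset":[-0.011,0.15,-0.045],"spin":0},{"offset":[-0.013,0.17,-0.052],"spin":0},{"offset":[-0.013,0.178,-0.054],"spin":0},{"offset":[-0.013,0.178,-0.054],"spin":0}]' 1
python3 -m crank '[{"offset":[0,0,0],"spin":0},{"offset":[0,0,0],"spin":0},{"offset":[0,0,0],"spin":0},{"offset":[0,0,0],"spin":0},{"offset":[0,0,0],"spin":0},{"offset":[0,0,0],"spin":0},{"offset":[0,0,0],"spin":0},{"offset":[0,0,0],"spin":0}]'
python3 w.py lid_knob
```

```text
clock: 37.4
eef_pos: [445.9, -102.4, 115.3]
eef_rot: [-3.124, 0.006, 0.38]
wrist_force: [1.0, 0.4, -0.1]
finger_gap: 94.3
clock: 38.07
eef_pos: [445.9, -102.5, 115.4]
eef_rot: [-3.124, 0.006, 0.38]
wrist_force: [0.1, 0.1, -0.7]
finger_gap: 94.0
lid_knob 0.9 [ 444.8 -105. ] ratio 1.0 move mm [-1.2 -2.5]
lid_knob 0.78 [535.6  -6.3] ratio 0.54 move mm [89.7 96.2]
t 38.07 tcp [ 445.9 -102.5  115.4] yaw 0.38 gap 94.0 F [ 0.1  0.1 -0.7]
```

```bash
python3 -m crank '[{"offset":[-0.001,-0.0025,-0.015],"spin":0},{"offset":[-0.001,-0.0025,-0.035],"spin":0},{"offset":[-0.001,-0.0025,-0.06],"spin":0},{"offset":[-0.001,-0.0025,-0.083],"spin":0},{"offset":[-0.001,-0.0025,-0.1],"spin":0},{"offset":[-0.001,-0.0025,-0.109],"spin":0},{"offset":[-0.001,-0.0025,-0.1105],"spin":0},{"offset":[-0.001,-0.0025,-0.1105],"spin":0}]' 1
python3 -m crank '[{"offset":[0,0,0],"spin":0},{"offset":[0,0,0],"spin":0},{"offset":[0,0,0],"spin":0},{"offset":[0,0,0],"spin":0},{"offset":[0,0,0],"spin":0},{"offset":[0,0,0],"spin":0},{"offset":[0,0,0],"spin":0},{"offset":[0,0,0],"spin":0}]' 0.3 25
python3 -m crank '[{"offset":[0,0,0],"spin":0},{"offset":[0,0,0.005],"spin":0},{"offset":[0,0,0.02],"spin":0},{"offset":[0,0,0.045],"spin":0},{"offset":[0,0,0.08],"spin":0},{"offset":[0,0,0.11],"spin":0},{"offset":[0,0,0.13],"spin":0},{"offset":[0,0,0.135],"spin":0}]'
python3 -m crank '[{"offset":[0,0,0],"spin":0},{"offset":[0.001,-0.012,0],"spin":0},{"offset":[0.004,-0.04,0],"spin":0},{"offset":[0.007,-0.075,0],"spin":0},{"offset":[0.01,-0.11,0],"spin":0},{"offset":[0.012,-0.14,0],"spin":0},{"offset":[0.014,-0.162,0],"spin":0},{"offset":[0.014,-0.174,0],"spin":0}]'
```

```text
clock: 38.83
eef_pos: [445.0, -105.0, 5.0]
eef_rot: [-3.124, 0.006, 0.38]
wrist_force: [0.5, -0.3, 1.2]
finger_gap: 94.0
clock: 39.5
eef_pos: [445.2, -105.0, 5.4]
eef_rot: [-3.124, 0.006, 0.38]
wrist_force: [-2.0, 1.1, 5.7]
finger_gap: 64.2
clock: 40.17
eef_pos: [446.4, -105.4, 143.9]
eef_rot: [-3.127, 0.002, 0.38]
wrist_force: [-0.4, 0.4, -1.1]
finger_gap: 64.5
clock: 40.83
eef_pos: [459.5, -282.0, 141.8]
eef_rot: [-3.125, 0.003, 0.378]
wrist_force: [0.2, 0.3, -1.5]
finger_gap: 64.1
```

```bash
python3 -m crank '[{"offset":[0,0,0],"spin":0},{"offset":[0,0,-0.005],"spin":0},{"offset":[0,0,-0.015],"spin":0},{"offset":[0,0,-0.025],"spin":0},{"offset":[0,0,-0.031],"spin":0},{"offset":[0,0,-0.033],"spin":0},{"offset":[0,0,-0.033],"spin":0},{"offset":[0,0,-0.033],"spin":0}]'
python3 w.py green_tier_mid w_lid.png
```

```text
clock: 41.5
eef_pos: [459.7, -281.8, 109.0]
eef_rot: [-3.125, 0.003, 0.379]
wrist_force: [-0.7, -0.3, -0.2]
finger_gap: 64.4
green_tier_mid 0.89 [ 468.1 -278.4] ratio 0.49 move mm [8.4 3.3]
t 41.5 tcp [ 459.7 -281.8  109. ] yaw 0.379 gap 64.4 F [-0.7 -0.3 -0.2]
```

View pics/w_lid.png

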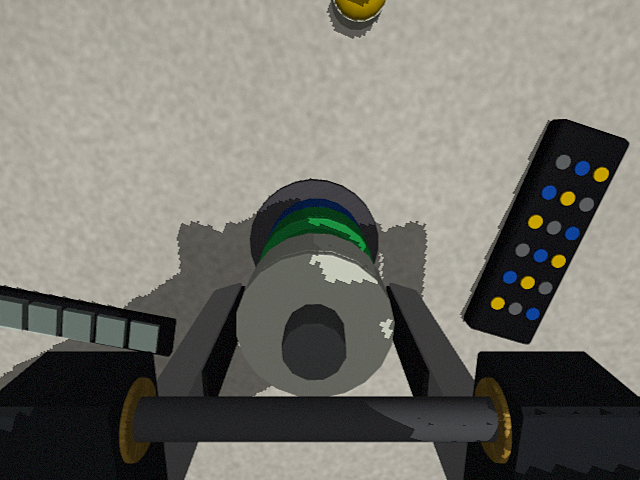

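The lid (316,330) lines up with the green tier (316,~260), so I lower it.

```bash
python3 -m crank '[{"offset":[0,0,-0.004],"spin":0},{"offset":[0,0,-0.009],"spin":0},{"offset":[0,0,-0.014],"spin":0},{"offset":[0,0,-0.019],"spin":0},{"offset":[0,0,-0.024],"spin":0},{"offset":[0,0,-0.028],"spin":0},{"offset":[0,0,-0.03],"spin":0},{"offset":[0,0,-0.03],"spin":0}]'
python3 -m crank '[{"offset":[0,0,-0.001],"spin":0},{"offset":[0,0,-0.002],"spin":0},{"offset":[0,0,-0.0025],"spin":0},{"offset":[0,0,-0.0025],"spin":0},{"offset":[0,0,-0.0025],"spin":0},{"offset":[0,0,-0.0025],"spin":0},{"offset":[0,0,-0.0025],"spin":0},{"offset":[0,0,-0.0025],"spin":0}]'
```

```text
clock: 42.27
eef_pos: [459.5, -281.9, 78.7]
eef_rot: [-3.125, 0.003, 0.379]
wrist_force: [-1.0, 0.3, -1.2]
finger_gap: 64.3
clock: 42.93
eef_pos: [459.8, -282.0, 77.3]
eef_rot: [-3.126, 0.003, 0.379]
wrist_force: [-3.2, 3.1, 10.4]
finger_gap: 64.4
```

Seated at 77.3, against 77.4 expected, with 10 N. I release, retreat and check.

```bash
python3 -m crank '[{"offset":[0,0,0],"spin":0},{"offset":[0,0,0],"spin":0},{"offset":[0,0,0],"spin":0},{"offset":[0,0,0],"spin":0},{"offset":[0,0,0],"spin":0},{"offset":[0,0,0],"spin":0},{"offset":[0,0,0],"spin":0},{"offset":[0,0,0],"spin":0}]' 1
python3 -m crank '[{"offset":[0,0,0.01],"spin":0},{"offset":[0,0,0.03],"spin":0},{"offset":[0,0,0.06],"spin":0},{"offset":[0,0,0.09],"spin":0},{"offset":[0,0,0.11],"spin":0},{"offset":[0,0,0.12],"spin":0},{"offset":[0,0,0.12],"spin":0},{"offset":[0,0,0.12],"spin":0}]'
python3 -m crank '[{"offset":[0,0.02,0],"spin":0},{"offset":[0,0.05,0],"spin":0},{"offset":[0,0.085,0],"spin":0},{"offset":[0,0.12,0],"spin":0},{"offset":[0,0.155,0],"spin":0},{"offset":[0,0.18,0],"spin":0},{"offset":[0,0.19,0],"spin":0},{"offset":[0,0.19,0],"spin":0}]'
python3 - <<'E'
from h import *
p=manip.camera("scene");save(p,"end.png",(90,230,290,410),4)
for n,z in (("lid_knob",72),("green_tier_mid",40),("blue_tier_mid",8),("drops_mid",0),("cream_mid",0)):
  for d in manip.masks_of(p,n)[:1]: print(n,round(d["conf"],2),fit(p,n,d["mask"],z))
E
```

```text
clock: 43.6
eef_pos: [459.8, -282.0, 77.3]
eef_rot: [-3.126, 0.003, 0.379]
wrist_force: [0.5, 0.8, 0.4]
finger_gap: 94.0
clock: 44.27
eef_pos: [459.6, -281.8, 196.8]
eef_rot: [-3.125, 0.003, 0.379]
wrist_force: [-0.2, -0.3, -1.2]
finger_gap: 94.1
clock: 44.93
eef_pos: [459.3, -90.3, 195.7]
eef_rot: [-3.124, 0.004, 0.381]
wrist_force: [0.1, -0.2, -0.4]
finger_gap: 93.7
lid_knob 0.75 (array([570.48056386, -36.81759758]), 0.4158492418995686)
green_tier_mid 0.75 (array([ 480.64050681, -284.42028726]), 0.3943762453321457)
blue_tier_mid 0.84 (array([ 479.04819713, -283.63953809]), 0.4050324125145534)
drops_mid 0.9 (array([ 607.31504119, -248.77916483]), 0.9088515575685575)
cream_mid 0.64 (array([625.1657493 , 289.67349048]), 0.9509598562796605)
```

View pics/end.png

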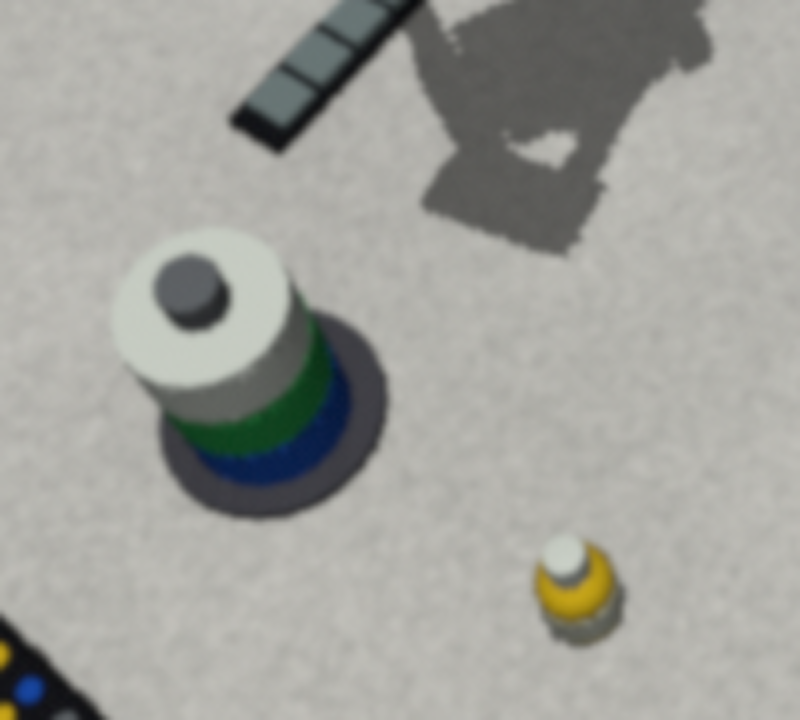

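The stack is straight and closed, with lid, green and blue all down on the stand. The bottle and jar have not moved.

```bash
python3 -c "
from cell import manip
print(manip.sign_off())"
```

```text
the job is handed in; nothing more can be done
None
```

I built the case on the stand in the order asked and handed it in at about 45 s. From the bottom it is the blue tier, black-ringed lens, green tier, orange-ringed lens and the larger white lid. The gripper is open and clear of everything.

- **Seating:** each part met the one below within about 0.2 mm of the expected height. The contact force was 2–10 N at the wrist.
- **Position:** wrist pictures after each of the first four placements showed the part level and on the stack's axis to within about 1 mm. The final scene picture shows a straight, closed stack.
- **Left alone:** the drop bottle and cream jar fitted to within about 1 mm of where they started.

**Checks that failed or disagreed:**
- In the last picture the outline fits for the stacked tiers were no use, because the parts cover each other.
- The lid detector's best hit there was the small look-alike lid, so I judged the lid from the picture and its contact height.
- Earlier, the green tier was missed once by the network, then found, and a colour mask agreed.
- The tool tilted by about 1° over the run, with no visible effect.

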